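Start the kiln from under its push-latch cover

TASK

On the kiln control box, press the white push-latch cover down near its free edge, opposite the hinge, so that it pops open by itself, then press the round black key underneath all the way down (leave the square key alone), and afterwards push the cover over and press it down again until it latches shut. Work with the closed fingertips only: pick nothing up, and do not disturb the cups and other things around; the cover must stay shut by itself.

Things in the scene. Friction and masses are not known exactly. Their poses are not given: they have to be found in the camera images.
- console: Grey kiln control box fixed on the bench, 270 x 190 mm, its flat deck 60 mm above the bench. Origin on the bench under the middle of the cover; x along the hinge line, y from the cover's free edge towards its hinge, z up. The box reaches x -100 to +170 mm, y -95 to +95 mm.
- hinge_mid (a point): Middle of the cover's hinge line, 90 mm above the bench, at y +62.5 mm of the control box; the hinge runs along the box's x. Axes as the box's. The cover is a white cap, 150 mm along the hinge by 125 mm, plate 4 mm thick with its underside level with the hinge line; a 20 mm skirt hangs from its free edge and two sides; a steel striker sticks 36 mm out of its inner face.
- press_spot (a point): The spot to press: on the outer (top) face of the white cover at mid width, 105 mm from the hinge line, 20 mm from the free edge; 94 mm above the bench while latched. Moves with the cover; its z axis is the outward normal of that face.
- cover (a joint): Cover angle, rad: 0 latched (level), stop at 2.0 (open, leaning 25 deg back past upright). Push-push latch: pressing the press spot 7 mm below level, to a firm stop (-0.067), and letting go releases it; a damped spring swings it open in 1 to 3 s. To shut, push its outer face over and down (2 to 4 N), press to the same stop, let go: it latches at 0. Short of the stop it may not switch; press slowly, 6 to 15 N is ample.
- start_top (a point): Centre of the top of the round black key (32 mm across), 22 mm above the deck (82 mm above the bench), under the cover. Either left or right of its square neighbour, 72 mm away along the box's x; both at y +2 mm. A fixed latch housing (52 x 16 mm, 18 mm high) stands on the deck at x 0, y -42 mm.
- start (a joint): Travel of the round key in m: 0 = up, 0.006 = fully down; springs back; 5 N presses it fully.
- test_top (a point): Centre of the top of the square black key (30 mm), 22 mm above the deck; not to be pressed.
- test (a joint): Travel of the square key in m: 0 = up, 0.006 = fully down.
- cup_a_mid (a point): Terracotta cup, 62 mm across, 68 mm high, on the bench beside the box; point at its centre. Bystander.
- cup_b_mid (a point): Terracotta cup, same size; point at its centre. Bystander.
- cup_c_mid (a point): White cup, same size; point at its centre. Bystander.
- bowl_mid (a point): Terracotta bowl, 116 mm across, 50 mm high; point at its centre. Bystander.
- jar_mid (a point): Small amber glass jar, 40 mm across, 55 mm high, standing on the box's deck beyond the cover; point at its centre. Bystander.
- cones_mid (a point): Stand with three small white cones, 30 x 60 mm, 47 mm high, on the box's deck beyond the cover; point near its centre. Bystander.
- brush: Brush lying on the bench. Bystander.
- scraper: Scraper with wooden handle lying on the bench. Bystander.

How it is judged:
By the outcome, as a careful person would: the job done as asked, in the order asked, and still so for the second after the job is handed in, with the robot touching nothing.
It also fails if it takes over 61 s, if anything falls off the work surface, if the arm or the gripper's body presses on something with over 40 N, if the wrist force passes 120 N, or if a joint passes its speed limit or range.

ROBOT

A 7-joint arm with a two-finger parallel gripper is mounted at the origin on the work surface. World frame = base frame: x ahead of the robot, y to its left, z up, the work surface at z = 0. Lengths are in m, angles in degrees, forces in N, time in s.
With the tool pointing down it reaches from about 0.425 to 0.875 m from the base axis. Payload 4.7 kg.
Tool frame: the origin (TCP) lies midway between the tips of the shut fingers; the grasp point (between the pads) lies 19 mm behind it; z points along the fingers, y is the direction in which the jaws open and shut (so a half turn about z gives the same grasp; the last joint's range is limited). The gripper opens to 87 mm and grips with 3 to 60 N. Pads are 19 mm wide; open, the fingers measure 117 mm over their backs; the gripper's body (75 mm by 190 mm) begins 51 mm behind the grasp point.
Start: joints at [-70.812, 18.392, -4.016, 83.108, 1.295, 78.541, -3.26], TCP at [0.205, 0.617, 0.223] pointing down, gripper open.
Joint ranges: [-163.93, 163.93], [-17.29, 119.83], [-79.2, 71.16], [3.27, 140.29], [-89.18, 269.18], [5.43, 117.66], [-154.24, 154.24]. Speed limits (degrees/s): [147.25, 147.25, 180, 180, 180, 180, 180].

INTERFACE

Orientations are given as [roll, pitch, yaw] about the fixed x, y, z axes, in that order (R = Rz(yaw) Ry(pitch) Rx(roll)).
In Python, from cell import env gives the robot as it stands. The module is installed in compiled form; this text tells all that it offers.
- The arm moves only by the tool servo_tool, never from a script. Its argument "plan" is a list of rows, each a list of 3 entries, a list of its own where there are three numbers: the opening, from 0 (shut) to 1 (fully open), then the shift along the tool's x, y, z in cm, then the turn, a rotation vector about the tool's x, y, z in degrees. A call has 1 to 20 rows; each row shifts and turns the pose as measured when the row begins, along the tool's axes as they then stand; what a row does not reach is not made up. A row lasts 1/12 s, in which the tool goes at most 41.7 mm and 7.16 degrees, less where a joint would pass 70% of its speed; a pose out of reach is approached as far as the arm can. A call is refused whole if a number of a shift passes 4.17 or a number of a turn 7.16, either way. A call with a gripper value outside its range is refused whole. The fingers move at their own pace and stop on an object; "force" is the grip in N (left out, the last holds). Time passes only in rows, so rows that do not move let the fingers close. It gives the time, the measured TCP pose, the force and the opening at its end, in the units of the state.
- env.get_obs(): the state, without advancing time (a new reading comes with each control period).
- env.read_camera(name): name is "side" or "top"; returns a dict with "image" (400x640x3 uint8, blue, green, red), "fx", "fy", "cx", "cy" (pixels), "k1" (the pictures are not rectified: a ray, as slopes to the right and down, at radius r is drawn at 1 + k1 r^2 times it, then the intrinsics apply), "rvec" (rotation vector, rad) and "tvec" (3), from world to camera coordinates, as OpenCV has them. Camera axes: x right, y down, z forward; pixel columns grow to the right and rows downward; lengths in m; the calibration is good to about 2 mm. A picture is of the moment at which its call begins. There is no depth.
- env.sign_off(): hands the job in, once; it reports no verdict.
The state is a dict: "time_s": time; "qpos": joint angles; "joint_velocities": joint speeds; "effort": joint torques, N m; "tool_pos": TCP position; "tool_rot": TCP orientation; "force": force on the tool from outside, world axes, zero at the start; "wrist_torque": the same for the moment, N m; "grip_width": finger opening in m.
Only numpy, scipy, OpenCV 4.12 (cv2) and the standard library are available. Lean on these libraries where they do the work, as an engineer would, in place of code of your own. Each camera call takes 0.05 s, during which the arm holds its last target. There are 200 camera calls.

## Working session

There is one attempt and no reset: what is moved stays moved. The work goes in short steps, Python scripts to look and compute and a tool call to move; the robot and the scene stay as the last step left them, time stands still between calls to the robot, and variables do not carry over. Pictures are saved under pics/ and viewed, about 8 in all and at most 12, crops included, and the job is handed in when it is done.

Besides the shell and the picture viewer there is one more tool, called as name(argument=value, ...), one argument or row to a line, values as JSON. servo_tool: Moves the arm, as the interface text tells. Its arguments: {"type":"object","properties":{"plan":{"type":"array"},"force":{"type":"number"}},"required":["plan"]}

```bash
mkdir -p pics; cat > h.py <<'E'
import numpy as np, cv2
from scipy.spatial.transform import Rotation as Rn
from cell import env
def cam(n,save=None):
    c=env.read_camera(n)
    if save: cv2.imwrite('pics/'+save,c['image'])
    return c
def KR(c):
    R=cv2.Rodrigues(np.array(c['rvec'],float))[0]; t=np.array(c['tvec'],float).ravel()
    K=np.array([[c['fx'],0,c['cx']],[0,c['fy'],c['cy']],[0,0,1]]); return K,R,t,np.array([c['k1'],0,0,0,0.])
def plane(c,uv,z):
    K,R,t,d=KR(c); p=cv2.undistortPoints(np.array([[uv]],float),K,d)[0,0]
    r=R.T@np.array([p[0],p[1],1]); o=-R.T@t; return o+r*(z-o[2])/r[2]
def proj(c,P):
    K,R,t,d=KR(c); return cv2.projectPoints(np.array(P,float).reshape(-1,1,3),np.array(c['rvec'],float),t,K,d)[0][:,0]
E
python3 - <<'E'
from h import *
a=cam('top','t0.png');b=cam('side','s0.png')
for c in(a,b):
    K,R,t,d=KR(c);print(-R.T@t,R[2],K[0,0],d[0])
print(env.get_obs())
E
```

```text
[0.5098587  0.01825269 1.11426205] [ 0.12130378  0.00695518 -0.99259106] 483.9154937312393 -0.03719501775767707
[ 0.37195518 -0.56135406  0.67134843] [ 0.28053554  0.67609541 -0.68131844] 421.4623368202374 -0.04577589974387684
{'time_s': 0.1, 'qpos': array([-70.81078132,  18.43288911,  -4.01800283,  83.16733686,
         1.2950692 ,  78.54051842,  -3.26035381]), 'joint_velocities': array([-0.03859819, -0.049428  , -0.17317837, -0.12385028,  0.00334327,
       -0.02539909,  0.00899864]), 'effort': array([-1.86404141e-04, -4.92573667e+01, -4.05709064e-01, -3.13395667e+01,
       -6.41335314e-02,  3.94472620e-02,  7.34638274e-05]), 'tool_pos': array([0.20483874, 0.61636566, 0.22159806]), 'tool_rot': array([-1.79904501e+02,  4.72625134e-03,  1.61622372e+02]), 'force': array([-0.15450898,  0.0421145 , -0.04552482]), 'wrist_torque': array([-0.00999956, -0.01318968, -0.02837518]), 'grip_width': 0.08688506504259652}
```

View pics/t0.png

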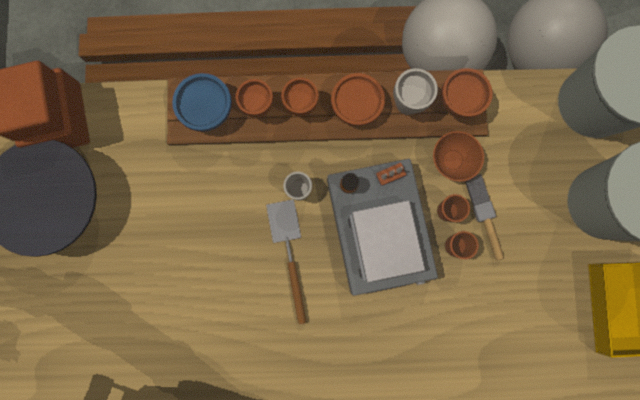

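View pics/s0.png

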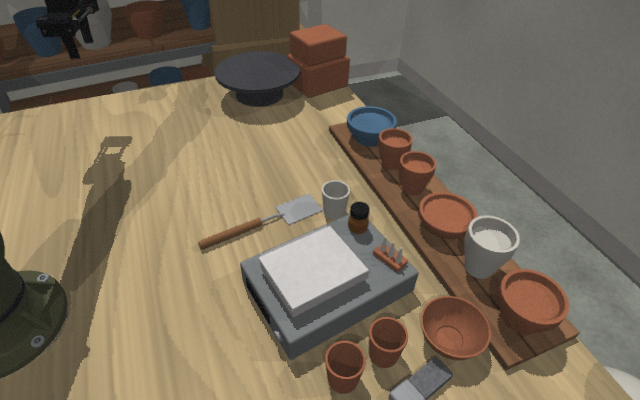

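The top view shows the box around (383,228), with the cover at about (352-424, 203-280). The jar at (349,183) and cones at (391,173) mark the box's +x end, which points away from the robot. That puts the hinge on the image left (+y) and the free edge on the right. I'll enlarge it to read the corners.

```bash
python3 - <<'E'
import cv2
a=cv2.imread('pics/t0.png')[150:300,310:490]
cv2.imwrite('pics/t0c.png',cv2.resize(a,None,fx=4,fy=4,interpolation=cv2.INTER_CUBIC))
E
```

```text
(no output)
```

View pics/t0c.png

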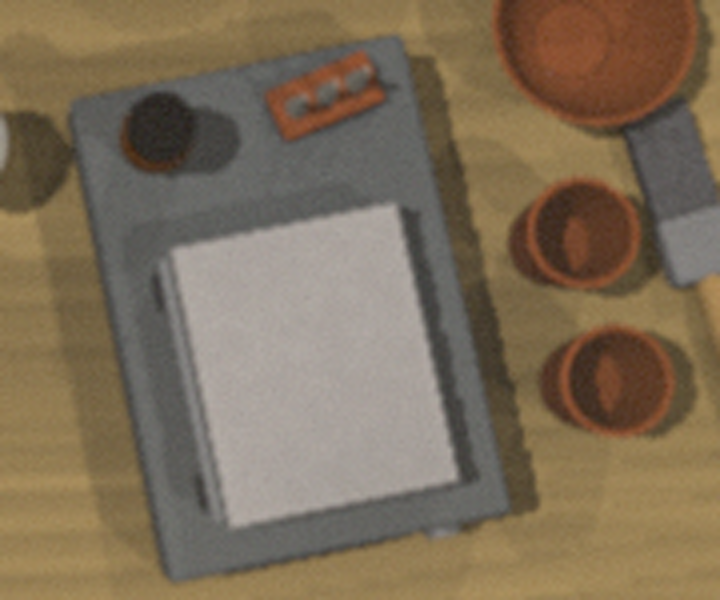

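The crop shows the cover corners at about (172,247), (398,204), (462,480) and (230,526). The deck corners are at (72,102), (400,38), (508,515) and (172,580). Hinge lugs on the left side confirm which side the hinge is on.

```bash
cat >> h.py <<'E'
def fit(loc,w):
    loc=np.array(loc);w=np.array(w);a=loc-loc.mean(0);b=w-w.mean(0)
    th=np.arctan2((a[:,0]*b[:,1]-a[:,1]*b[:,0]).sum(),(a*b).sum())
    M=np.array([[np.cos(th),-np.sin(th)],[np.sin(th),np.cos(th)]]);o=w.mean(0)-M@loc.mean(0)
    return o,np.degrees(th),w-(loc@M.T+o)
E
python3 - <<'E'
from h import *
c=cam('top'); f=lambda p:(p[0]/4+310-.4,p[1]/4+150-.4)
L=[[.170,.095],[.170,-.095],[-.1,-.095],[-.1,.095]]
W=[plane(c,f(p),.06)[:2] for p in[(72,102),(400,38),(508,515),(172,580)]]
print(fit(L,W))
L2=[[.075,.0625],[.075,-.0625],[-.075,-.0625],[-.075,.0625]]
W2=[plane(c,f(p),.094)[:2] for p in[(172,247),(398,204),(462,480),(230,526)]]
print(fit(L2,W2))
print(fit(L+L2,W+W2))
# side-view check
o,th,_=fit(L+L2,W+W2);s=cam('side')
M=Rn.from_euler('z',th,degrees=True).as_matrix()
P=[M@[x,y,0]+[o[0],o[1],z] for (x,y),z in [(l,.06) for l in L]+[(l,.094) for l in L2]]
print(proj(s,P).round(0))
im=s['image'].copy()
for q in proj(s,P): cv2.circle(im,tuple(int(round(v)) for v in q),1,(0,0,255),-1)
cv2.imwrite('pics/s1.png',cv2.resize(im[180:400,200:500],None,fx=2.6,fy=2.6))
E
```

```text
(array([ 0.54308302, -0.1367978 ]), np.float64(9.630556987744606), array([[-0.00160738, -0.00225296],
       [-0.00257869,  0.00218706],
       [ 0.0008518 ,  0.00259311],
       [ 0.00333426, -0.00252721]]))
(array([ 0.5446109 , -0.13932446]), np.float64(9.626219055325924), array([[-9.64413700e-05, -1.07834143e-03],
       [-1.47741598e-03,  1.39869997e-03],
       [ 4.64410711e-04,  4.18715387e-04],
       [ 1.10944663e-03, -7.39073922e-04]]))
(array([ 0.54385075, -0.13808337]), np.float64(9.704404078827013), array([[-2.21760930e-03, -1.16282682e-03],
       [-3.43032072e-03,  3.23606785e-03],
       [-5.82691190e-05,  3.98517120e-03],
       [ 2.66559892e-03, -1.09402557e-03],
       [ 7.64967477e-04, -2.40601031e-03],
       [-7.84159139e-04,  4.23931050e-05],
       [ 1.12330197e-03, -7.35809064e-04],
       [ 1.93648990e-03, -1.86496039e-03]]))
[[358. 208.]
 [419. 272.]
 [288. 343.]
 [238. 261.]
 [329. 224.]
 [368. 270.]
 [292. 309.]
 [257. 255.]]
```

View pics/s1.png

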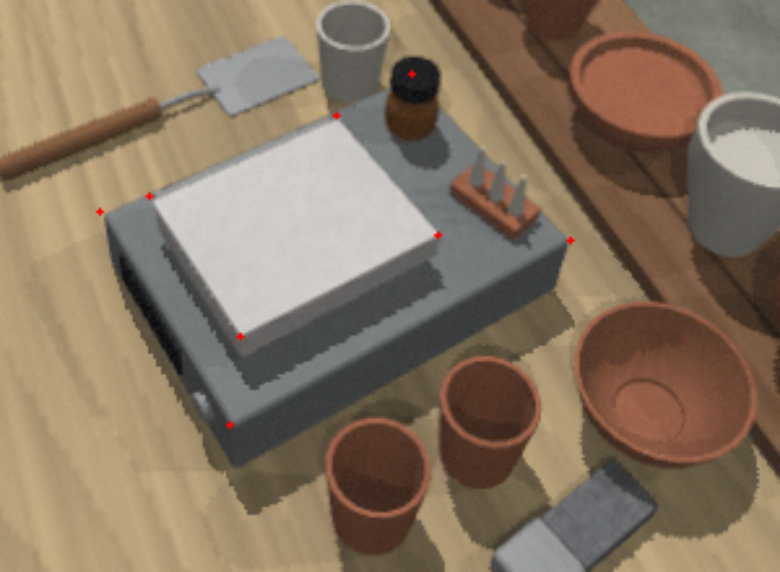

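The projected model matches the side view to about 2 mm, with the origin at about (0.5445, -0.139) and yaw about 9.65°. Next is a small waypoint-to-rows helper.

```bash
cat >> h.py <<'E'
O=np.array([.5445,-.139,0]);TH=9.65;MB=Rn.from_euler('z',TH,degrees=True)
def box(p): return O+MB.apply(p)
def st():
    s=env.get_obs();p=np.array(s['tool_pos']);R=Rn.from_euler('xyz',s['tool_rot'],degrees=True)
    print('t',s['time_s'],'box',(MB.inv().apply(p-O)*1000).round(1),'rot',np.round(s['tool_rot'],1),'F',MB.inv().apply(s['force']).round(1),'g',round(s['grip_width'],4));return p,R
GOAL=Rn.from_euler('xyz',[180,0,TH+90],degrees=True)
def plan(wps,grip=0):
    "wps: (box xyz mm, nrows) with tool down, y along box x"
    p,R=st();out=[]
    for w,n in wps:
        w=box(np.array(w)/1000)
        for k in range(n,0,-1):
            sh=R.inv().apply((w-p)/k)*100
            rv=(R.inv()*GOAL).as_rotvec(degrees=True);m=max(np.abs(rv).max(),1e-9);rv=rv*min(1,6.5/m)
            sh=sh.round(2);rv=rv.round(1);out.append([grip,(sh+0).tolist(),(rv+0).tolist()])
            p=p+R.apply(sh/100);R=R*Rn.from_rotvec(rv,degrees=True)
    print(len(out),max(np.abs(r[1]).max() for r in out));print(str(out).replace(' ',''))
E
python3 - <<'E'
from h import *
w=MB.inv().apply(np.array([.47,.25,.25])-O)*1000
plan([(w,13),((0,-42.5,160),17)])
E
```

```text
t 0.2 box [-208.2  801.7  221.9] rot [-179.9    0.   161.6] F [-0.8 -0.6 -0.3] g 0.0871
30 3.47
[[0,[-2.82,-2.03,-0.21],[0.0,0.0,6.5]],[0,[-3.04,-1.7,-0.21],[0.0,0.0,6.5]],[0,[-3.21,-1.35,-0.21],[0.0,0.0,6.5]],[0,[-3.34,-0.97,-0.21],[0.0,0.0,6.5]],[0,[-3.43,-0.59,-0.22],[0.0,0.0,6.5]],[0,[-3.47,-0.2,-0.21],[0.0,0.0,6.5]],[0,[-3.47,0.2,-0.22],[0.0,0.0,6.5]],[0,[-3.43,0.59,-0.21],[0.0,0.0,6.5]],[0,[-3.34,0.97,-0.22],[0.0,0.0,6.5]],[0,[-3.21,1.35,-0.21],[0.0,0.1,3.5]],[0,[-3.12,1.54,-0.22],[0.0,0.0,0.0]],[0,[-3.12,1.54,-0.22],[0.0,0.0,0.0]],[0,[-3.13,1.54,-0.22],[0.0,0.0,0.0]],[0,[-2.58,0.05,0.53],[0.0,0.0,0.0]],[0,[-2.58,0.05,0.53],[0.0,0.0,0.0]],[0,[-2.58,0.05,0.53],[0.0,0.0,0.0]],[0,[-2.58,0.05,0.53],[0.0,0.0,0.0]],[0,[-2.58,0.05,0.53],[0.0,0.0,0.0]],[0,[-2.58,0.05,0.53],[0.0,0.0,0.0]],[0,[-2.58,0.05,0.53],[0.0,0.0,0.0]],[0,[-2.58,0.05,0.53],[0.0,0.0,0.0]],[0,[-2.58,0.05,0.53],[0.0,0.0,0.0]],[0,[-2.58,0.05,0.52],[0.0,0.0,0.0]],[0,[-2.58,0.05,0.53],[0.0,0.0,0.0]],[0,[-2.58,0.05,0.52],[0.0,0.0,0.0]],[0,[-2.58,0.05,0.53],[0.0,0.0,0.0]],[0,[-2.58,0.05,0.52],[0.0,0.0,0.0]],[0,[-2.58,0.05,0.53],[0.0,0.0,0.0]],[0,[-2.57,0.05,0.52],[0.0,0.0,0.0]],[0,[-2.58,0.05,0.53],[0.0,0.0,0.0]]]
```

servo_tool(
  plan=[
    [0, [-2.8, -2.0, -0.3], [0, 0, 6.5]],
    [0, [-3.0, -1.7, -0.3], [0, 0, 6.5]],
    [0, [-3.2, -1.4, -0.3], [0, 0, 6.5]],
    [0, [-3.3, -1.0, -0.3], [0, 0, 6.5]],
    [0, [-3.4, -0.6, -0.3], [0, 0, 6.5]],
    [0, [-3.5, -0.2, -0.3], [0, 0, 6.5]],
    [0, [-3.5, 0.2, -0.3], [0, 0, 6.5]],
    [0, [-3.4, 0.6, -0.3], [0, 0, 6.5]],
    [0, [-3.3, 1.0, -0.2], [0, 0, 6.5]],
    [0, [-3.2, 1.4, -0.2], [0, 0, 3.5]],
    [0, [-3.1, 1.5, 0], [0, 0, 0]],
    [0, [-3.1, 1.5, 0], [0, 0, 0]],
    [0, [-3.1, 1.5, 0], [0, 0, 0]],
  ],
)

```text
time_s: 1.28
tool_pos: [0.4609, 0.2357, 0.2459]
tool_rot: [-179.6, -0.1, 97.5]
force: [-0.0, 1.3, -0.9]
grip_width: 0.0087
```

```bash
python3 - <<'E'
from h import *
plan([((0,-42.5,160),18)])
E
```

```text
t 1.2833 box [-19.6 383.4 245.9] rot [-1.796e+02 -1.000e-01  9.750e+01] F [ 0.2  1.3 -0.9] g 0.0087
18 2.37
[[0,[-2.36,0.2,0.47],[-0.4,-0.1,-2.1]],[0,[-2.37,0.11,0.48],[0.0,0.0,0.0]],[0,[-2.37,0.11,0.48],[0.0,0.0,0.0]],[0,[-2.37,0.11,0.48],[0.0,0.0,0.0]],[0,[-2.37,0.11,0.48],[0.0,0.0,0.0]],[0,[-2.37,0.11,0.48],[0.0,0.0,0.0]],[0,[-2.36,0.11,0.48],[0.0,0.0,0.0]],[0,[-2.37,0.11,0.48],[0.0,0.0,0.0]],[0,[-2.36,0.11,0.48],[0.0,0.0,0.0]],[0,[-2.37,0.11,0.48],[0.0,0.0,0.0]],[0,[-2.36,0.11,0.48],[0.0,0.0,0.0]],[0,[-2.37,0.11,0.48],[0.0,0.0,0.0]],[0,[-2.36,0.11,0.48],[0.0,0.0,0.0]],[0,[-2.37,0.11,0.48],[0.0,0.0,0.0]],[0,[-2.36,0.11,0.47],[0.0,0.0,0.0]],[0,[-2.37,0.11,0.48],[0.0,0.0,0.0]],[0,[-2.36,0.11,0.47],[0.0,0.0,0.0]],[0,[-2.37,0.1,0.48],[0.0,0.0,0.0]]]
```

servo_tool(
  plan=[
    [0, [-2.4, 0.2, 0.5], [-0.4, 0, -2.1]],
    [0, [-2.4, 0.1, 0.5], [0, 0, 0]],
    [0, [-2.4, 0.1, 0.5], [0, 0, 0]],
    [0, [-2.4, 0.1, 0.5], [0, 0, 0]],
    [0, [-2.4, 0.1, 0.5], [0, 0, 0]],
    [0, [-2.4, 0.1, 0.5], [0, 0, 0]],
    [0, [-2.4, 0.1, 0.5], [0, 0, 0]],
    [0, [-2.4, 0.1, 0.5], [0, 0, 0]],
    [0, [-2.4, 0.1, 0.5], [0, 0, 0]],
    [0, [-2.4, 0.1, 0.5], [0, 0, 0]],
    [0, [-2.4, 0.1, 0.5], [0, 0, 0]],
    [0, [-2.4, 0.1, 0.5], [0, 0, 0]],
    [0, [-2.4, 0.1, 0.5], [0, 0, 0]],
    [0, [-2.4, 0.1, 0.5], [0, 0, 0]],
    [0, [-2.4, 0.1, 0.4], [0, 0, 0]],
    [0, [-2.4, 0.1, 0.4], [0, 0, 0]],
    [0, [-2.2, 0.1, 0.4], [0, 0, 0]],
    [0, [-2, 0.1, 0.4], [0, 0, 0]],
  ],
)

```text
time_s: 2.78
tool_pos: [0.5524, -0.2071, 0.1558]
tool_rot: [179.7, -0.2, 99.4]
force: [0.6, -0.2, 0.8]
grip_width: 0.0004
```

```bash
python3 - <<'E'
from h import *
plan([((0,-42.5,112),6)])
E
```

```text
t 2.7833 box [ -3.6 -68.5 155.8] rot [179.7  -0.2  99.4] F [ 0.6 -0.3  0.8] g 0.0004
6 0.74
[[0,[0.43,0.05,0.73],[0.3,-0.2,-0.3]],[0,[0.43,0.06,0.73],[0.0,0.0,0.0]],[0,[0.43,0.06,0.73],[0.0,0.0,0.0]],[0,[0.44,0.06,0.73],[0.0,0.0,0.0]],[0,[0.43,0.06,0.73],[0.0,0.0,0.0]],[0,[0.44,0.06,0.74],[0.0,0.0,0.0]]]
```

servo_tool(
  plan=[
    [0, [0.5, 0.1, 0.7], [0.3, -0.2, -0.3]],
    [0, [0.5, 0.1, 0.7], [0, 0, 0]],
    [0, [0.5, 0.1, 0.7], [0, 0, 0]],
    [0, [0.5, 0, 0.7], [0, 0, 0]],
    [0, [0.4, 0, 0.6], [0, 0, 0]],
    [0, [0, 0, 0], [0, 0, 0]],
  ],
)

```text
time_s: 3.28
tool_pos: [0.5497, -0.1847, 0.1175]
tool_rot: [-179.8, 0.1, 99.3]
force: [-0.4, -0.6, -0.2]
grip_width: 0.0003
```

```bash
python3 - <<'E'
from h import *
plan([((0,-42.5,102),2)])
E
```

```text
t 3.2833 box [ -2.6 -45.9 117.5] rot [-1.798e+02  1.000e-01  9.930e+01] F [-0.5 -0.6 -0.2] g 0.0003
2 0.78
[[0,[0.17,0.13,0.77],[-0.2,0.1,-0.3]],[0,[0.17,0.13,0.78],[0.0,0.0,0.0]]]
```

servo_tool(
  plan=[
    [0, [0.2, 0.1, 0.6], [-0.2, 0.1, -0.3]],
    [0, [0.1, 0.1, 0.6], [0, 0, 0]],
    [0, [0, 0, 0.4], [0, 0, 0]],
    [0, [0, 0, 0.2], [0, 0, 0]],
    [0, [0, 0, 0.2], [0, 0, 0]],
    [0, [0, 0, 0.2], [0, 0, 0]],
  ],
)

```text
time_s: 3.78
tool_pos: [0.5521, -0.1782, 0.094]
tool_rot: [179.8, -0.1, 99.9]
force: [-1.5, 0.5, 2.6]
grip_width: 0.0005
```

```bash
python3 - <<'E'
from h import *
st()
E
```

```text
t 3.7833 box [  0.9 -39.9  94. ] rot [ 1.798e+02 -1.000e-01  9.990e+01] F [-1.4  0.8  2.6] g 0.0005
```

In contact at z = 94 mm as expected. Now pressing slowly.

servo_tool(
  plan=[
    [0, [-0.2, 0, 0.2], [0, 0, 0]],
    [0, [-0.1, 0, 0.2], [0, 0, 0]],
    [0, [0, 0, 0.2], [0, 0, 0]],
    [0, [0, 0, 0.2], [0, 0, 0]],
    [0, [0, 0, 0.2], [0, 0, 0]],
    [0, [0, 0, 0.2], [0, 0, 0]],
  ],
)

```text
time_s: 4.28
tool_pos: [0.5531, -0.1804, 0.0875]
tool_rot: [179.8, -0.5, 99.9]
force: [-7.5, 4.2, 16.2]
grip_width: 0.0002
```

servo_tool(
  plan=[
    [0, [0, 0, 0.2], [0, 0, 0]],
    [0, [0, 0, 0.2], [0, 0, 0]],
  ],
)

```text
time_s: 4.45
tool_pos: [0.5531, -0.1804, 0.0875]
tool_rot: [179.7, -0.6, 99.9]
force: [-5.1, 3.1, 15.9]
grip_width: 0.0004
```

servo_tool(
  plan=[
    [0, [0, 0, -0.5], [0, 0, 0]],
    [0, [0, 0, -1.5], [0, 0, 0]],
    [0, [-1, 0, -2.5], [0, 0, 0]],
    [0, [-2, 0, -3], [0, 0, 0]],
    [0, [-2.5, 0, -3], [0, 0, 0]],
    [0, [-2.5, 0, -2], [0, 0, 0]],
    [0, [-2, 0, -1], [0, 0, 0]],
    [0, [0, 0, 0], [0, 0, 0]],
  ],
)

```text
time_s: 5.12
tool_pos: [0.5704, -0.2861, 0.2265]
tool_rot: [179.7, -0.3, 100.0]
force: [0.3, -0.8, 0.3]
grip_width: 0.0002
```

servo_tool(
  plan=[
    [0, [0, 0, 0], [0, 0, 0]],
    [0, [0, 0, 0], [0, 0, 0]],
    [0, [0, 0, 0], [0, 0, 0]],
    [0, [0, 0, 0], [0, 0, 0]],
    [0, [0, 0, 0], [0, 0, 0]],
    [0, [0, 0, 0], [0, 0, 0]],
    [0, [0, 0, 0], [0, 0, 0]],
    [0, [0, 0, 0], [0, 0, 0]],
    [0, [0, 0, 0], [0, 0, 0]],
    [0, [0, 0, 0], [0, 0, 0]],
    [0, [0, 0, 0], [0, 0, 0]],
    [0, [0, 0, 0], [0, 0, 0]],
  ],
)

```text
time_s: 6.12
tool_pos: [0.5698, -0.2809, 0.2216]
tool_rot: [180.0, -0.5, 100.3]
force: [-0.7, 0.4, -0.2]
grip_width: 0.0002
```

```bash
python3 - <<'E'
from h import *
st();a=cam('top','t2.png')['image'];b=cam('side','s2.png')['image']
a=cv2.resize(a[140:300,300:460],None,fx=2.5,fy=2.5,interpolation=cv2.INTER_CUBIC)
b=cv2.resize(b[150:390,220:460],(400,400))
cv2.imwrite('pics/c2.png',np.hstack([a,b]))
E
```

```text
t 6.1167 box [   1.1 -144.2  221.6] rot [180.   -0.5 100.3] F [-0.7  0.5 -0.2] g 0.0002
```

View pics/c2.png

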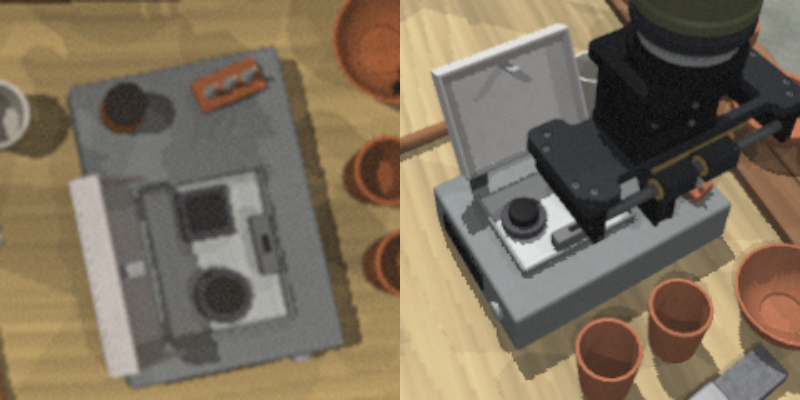

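The cover has popped fully open. The round key is at crop (222,293), on the robot (-x) side, and the square key is at (207,213).

```bash
python3 - <<'E'
from h import *
c=cam('top')
for p in[(222,293),(207,213)]:
    print((MB.inv().apply(plane(c,(p[0]/2.5+300-.3,p[1]/2.5+140-.3),.082)-O)*1000).round(1))
plan([((-36,-60,150),9),((-36,0,120),6)])
E
```

```text
[-34.    5.1  82. ]
[34.9  3.3 82. ]
t 6.2667 box [   1.1 -144.3  221.6] rot [180.   -0.5 100.3] F [-0.1  0.3  0.3] g 0.0002
15 1.0
[[0,[0.93,-0.4,0.8],[0.0,-0.5,0.6]],[0,[0.94,-0.41,0.8],[0.0,0.0,0.0]],[0,[0.94,-0.41,0.8],[0.0,0.0,0.0]],[0,[0.94,-0.41,0.8],[0.0,0.0,0.0]],[0,[0.93,-0.41,0.79],[0.0,0.0,0.0]],[0,[0.94,-0.41,0.8],[0.0,0.0,0.0]],[0,[0.93,-0.41,0.79],[0.0,0.0,0.0]],[0,[0.94,-0.42,0.8],[0.0,0.0,0.0]],[0,[0.93,-0.41,0.79],[0.0,0.0,0.0]],[0,[1.0,0.0,0.5],[0.0,0.0,0.0]],[0,[1.0,0.0,0.5],[0.0,0.0,0.0]],[0,[1.0,0.0,0.5],[0.0,0.0,0.0]],[0,[1.0,0.0,0.5],[0.0,0.0,0.0]],[0,[1.0,0.0,0.5],[0.0,0.0,0.0]],[0,[1.0,0.0,0.5],[0.0,0.0,0.0]]]
```

Round key is at box x ≈ -36, y ≈ 2, which agrees with the data sheet (70 mm spacing measured, 72 given).

servo_tool(
  plan=[
    [0, [0.9, -0.4, 0.8], [0, -0.5, 0.6]],
    [0, [0.9, -0.4, 0.8], [0, 0, 0]],
    [0, [0.9, -0.4, 0.8], [0, 0, 0]],
    [0, [0.9, -0.4, 0.8], [0, 0, 0]],
    [0, [0.9, -0.4, 0.8], [0, 0, 0]],
    [0, [0.9, -0.4, 0.8], [0, 0, 0]],
    [0, [0.9, -0.4, 0.8], [0, 0, 0]],
    [0, [0.9, -0.4, 0.8], [0, 0, 0]],
    [0, [0.9, -0.4, 0.7], [0, 0, 0]],
    [0, [1, 0, 0.5], [0, 0, 0]],
    [0, [1, 0, 0.5], [0, 0, 0]],
    [0, [1, 0, 0.5], [0, 0, 0]],
    [0, [0.9, 0, 0.5], [0, 0, 0]],
    [0, [0.7, 0, 0.4], [0, 0, 0]],
    [0, [0.4, 0, 0.2], [0, 0, 0]],
    [0, [0, 0, 0], [0, 0, 0]],
    [0, [0, 0, 0], [0, 0, 0]],
  ],
)

```text
time_s: 7.68
tool_pos: [0.5113, -0.1528, 0.1209]
tool_rot: [179.7, 0.2, 99.5]
force: [-0.1, 0.3, -0.2]
grip_width: 0.0007
```

```bash
python3 - <<'E'
from h import *
plan([((-36,2,100),4)])
E
```

```text
t 7.6833 box [-35.1  -8.  120.9] rot [179.7   0.2  99.5] F [-0.   0.3 -0.2] g 0.0007
4 0.52
[[0,[0.25,-0.03,0.52],[0.3,0.2,-0.2]],[0,[0.25,-0.02,0.52],[0.0,0.0,0.0]],[0,[0.25,-0.02,0.52],[0.0,0.0,0.0]],[0,[0.26,-0.02,0.52],[0.0,0.0,0.0]]]
```

servo_tool(
  plan=[
    [0, [0.3, 0, 0.6], [0.3, 0.2, -0.2]],
    [0, [0.3, 0, 0.6], [0, 0, 0]],
    [0, [0.2, 0, 0.6], [0, 0, 0]],
    [0, [0.2, 0, 0.5], [0, 0, 0]],
    [0, [0, 0, 0.4], [0, 0, 0]],
    [0, [0, 0, 0.2], [0, 0, 0]],
    [0, [0, 0, 0.2], [0, 0, 0]],
  ],
)

```text
time_s: 8.27
tool_pos: [0.5101, -0.1442, 0.0872]
tool_rot: [-180.0, 0.1, 99.6]
force: [-0.1, 0.1, -0.1]
grip_width: 0.0
```

```bash
python3 - <<'E'
from h import *
st()
E
```

```text
t 8.2667 box [-34.8   0.6  87.2] rot [-1.80e+02  1.00e-01  9.96e+01] F [-0.1  0.1 -0.1] g 0.0
```

servo_tool(
  plan=[
    [0, [0.1, -0.1, 0.3], [0, 0, 0]],
    [0, [0, 0, 0.3], [0, 0, 0]],
    [0, [0, 0, 0.3], [0, 0, 0]],
    [0, [0, 0, 0.3], [0, 0, 0]],
    [0, [0, 0, 0.3], [0, 0, 0]],
    [0, [0, 0, 0.3], [0, 0, 0]],
  ],
)

```text
time_s: 8.77
tool_pos: [0.509, -0.1437, 0.076]
tool_rot: [-179.9, -0.2, 99.5]
force: [-11.5, 3.1, 27.4]
grip_width: 0.0006
```

servo_tool(
  plan=[
    [0, [0, 0, 0.3], [0, 0, 0]],
    [0, [0, 0, 0.3], [0, 0, 0]],
    [0, [0, 0, 0.3], [0, 0, 0]],
    [0, [0, 0, 0.3], [0, 0, 0]],
  ],
)

```text
time_s: 9.1
tool_pos: [0.509, -0.1437, 0.0761]
tool_rot: [-179.9, -0.8, 99.5]
force: [-10.1, 2.0, 24.7]
grip_width: -0.0001
```

The key bottomed out at 76 mm, which is the full 6 mm of travel. Now up and over, to behind the open cover.

servo_tool(
  plan=[
    [0, [0, 0, -0.5], [0, 0, 0]],
    [0, [-0.3, 0.1, -1.5], [0, 0, 0]],
    [0, [-0.3, 0.2, -2.5], [0, 0, 0]],
    [0, [0, 0.3, -3], [0, 0, 0]],
    [0, [0, 0.3, -3], [0, 0, 0]],
    [0, [0, 0.3, -3], [0, 0, 0]],
    [0, [0, 0.3, -2.5], [0, 0, 0]],
    [0, [0, 0.3, -1.5], [0, 0, 0]],
    [0, [0, 0.3, -0.5], [0, 0, 0]],
    [0, [0, 0, 0], [0, 0, 0]],
    [0, [0, 0, 0], [0, 0, 0]],
  ],
)

```text
time_s: 10.02
tool_pos: [0.5324, -0.1504, 0.2639]
tool_rot: [179.9, -0.8, 99.3]
force: [1.1, 0.1, -0.5]
grip_width: 0.0003
```

```bash
python3 - <<'E'
from h import *
plan([((0,155,270),8)])
E
```

```text
t 10.0167 box [-13.9  -9.2 263.9] rot [179.9  -0.8  99.3] F [ 1.1 -0.  -0.5] g 0.0003
8 2.06
[[0,[2.05,0.16,-0.05],[0.1,-0.8,-0.3]],[0,[2.05,0.17,-0.08],[0.0,0.0,0.0]],[0,[2.05,0.17,-0.08],[0.0,0.0,0.0]],[0,[2.05,0.17,-0.07],[0.0,0.0,0.0]],[0,[2.06,0.17,-0.08],[0.0,0.0,0.0]],[0,[2.05,0.17,-0.07],[0.0,0.0,0.0]],[0,[2.06,0.18,-0.08],[0.0,0.0,0.0]],[0,[2.05,0.17,-0.07],[0.0,0.0,0.0]]]
```

servo_tool(
  plan=[
    [0, [2, 0.2, -0.1], [0, -0.8, -0.3]],
    [0, [2, 0.2, -0.1], [0, 0, 0]],
    [0, [2, 0.2, -0.1], [0, 0, 0]],
    [0, [2, 0.2, 0], [0, 0, 0]],
    [0, [2, 0.2, 0], [0, 0, 0]],
    [0, [2, 0.2, 0], [0, 0, 0]],
    [0, [2, 0.1, 0], [0, 0, 0]],
    [0, [1.5, 0.1, 0], [0, 0, 0]],
    [0, [0.5, 0, 0], [0, 0, 0]],
    [0, [0, 0, 0], [0, 0, 0]],
    [0, [0, 0, 0], [0, 0, 0]],
  ],
)

```text
time_s: 10.93
tool_pos: [0.5092, 0.0138, 0.2477]
tool_rot: [-178.4, 0.2, 99.3]
force: [0.5, 0.4, -0.1]
grip_width: 0.0005
```

```bash
python3 - <<'E'
from h import *
plan([((0,155,167),6)])
E
```

```text
t 10.9333 box [ -9.1 156.6 247.7] rot [-178.4    0.2   99.3] F [ 0.6  0.3 -0.1] g 0.0005
6 1.35
[[0,[-0.02,0.19,1.34],[-1.6,0.2,-0.3]],[0,[-0.03,0.15,1.35],[0.0,0.0,0.0]],[0,[-0.03,0.15,1.34],[0.0,0.0,0.0]],[0,[-0.03,0.15,1.35],[0.0,0.0,0.0]],[0,[-0.02,0.15,1.34],[0.0,0.0,0.0]],[0,[-0.03,0.16,1.35],[0.0,0.0,0.0]]]
```

servo_tool(
  plan=[
    [0, [0, 0.2, 1.3], [-1.6, 0.2, -0.3]],
    [0, [0, 0.2, 1.3], [0, 0, 0]],
    [0, [0, 0.2, 1.3], [0, 0, 0]],
    [0, [0, 0.2, 1.3], [0, 0, 0]],
    [0, [0, 0.2, 1.1], [0, 0, 0]],
    [0, [0, 0.1, 0.7], [0, 0, 0]],
    [0, [0, 0, 0.2], [0, 0, 0]],
    [0, [0, 0, 0], [0, 0, 0]],
  ],
)

```text
time_s: 11.6
tool_pos: [0.5201, 0.0044, 0.1703]
tool_rot: [-180.0, 0.2, 98.9]
force: [0.6, -0.2, 0.4]
grip_width: 0.0007
```

```bash
python3 - <<'E'
from h import *
st()
E
```

```text
t 11.6 box [ -0.  145.5 170.3] rot [-180.     0.2   98.9] F [ 0.6 -0.3  0.4] g 0.0007
```

servo_tool(
  plan=[
    [0, [-0.6, 0, 0], [0, 0, 0.7]],
    [0, [-0.8, 0, 0], [0, 0, 0]],
    [0, [-0.8, 0, 0], [0, 0, 0]],
    [0, [-0.8, 0, 0], [0, 0, 0]],
    [0, [-0.8, 0, 0], [0, 0, 0]],
    [0, [-0.8, 0, 0], [0, 0, 0]],
    [0, [-0.6, 0, 0], [0, 0, 0]],
    [0, [-0.4, 0, 0], [0, 0, 0]],
  ],
)

```text
time_s: 12.27
tool_pos: [0.5314, -0.0542, 0.1746]
tool_rot: [179.6, -0.0, 98.2]
force: [-0.2, 1.3, 1.0]
grip_width: 0.0002
```

```bash
python3 - <<'E'
from h import *
st()
E
```

```text
t 12.2667 box [  1.3  85.8 174.6] rot [179.6  -0.   98.2] F [-0.   1.3  1. ] g 0.0002
```

```bash
python3 - <<'E'
from h import *
plan([((0,44,174),5),((0,10,156),5)])
E
```

```text
t 12.2667 box [  1.3  85.8 174.6] rot [179.6  -0.   98.2] F [-0.   1.3  1. ] g 0.0002
10 0.84
[[0,[-0.84,0.0,0.01],[0.4,0.0,-1.4]],[0,[-0.84,-0.03,0.01],[0.0,0.0,0.0]],[0,[-0.83,-0.02,0.01],[0.0,0.0,0.0]],[0,[-0.84,-0.03,0.01],[0.0,0.0,0.0]],[0,[-0.83,-0.02,0.02],[0.0,0.0,0.0]],[0,[-0.68,0.0,0.36],[0.0,0.0,0.0]],[0,[-0.68,0.0,0.36],[0.0,0.0,0.0]],[0,[-0.68,0.0,0.36],[0.0,0.0,0.0]],[0,[-0.68,0.0,0.36],[0.0,0.0,0.0]],[0,[-0.68,0.0,0.36],[0.0,0.0,0.0]]]
```

servo_tool(
  plan=[
    [0, [-0.8, 0, 0], [0.4, 0, -1.4]],
    [0, [-0.8, 0, 0], [0, 0, 0]],
    [0, [-0.8, 0, 0], [0, 0, 0]],
    [0, [-0.8, 0, 0], [0, 0, 0]],
    [0, [-0.8, 0, 0], [0, 0, 0]],
    [0, [-0.7, 0, 0.4], [0, 0, 0]],
    [0, [-0.7, 0, 0.4], [0, 0, 0]],
    [0, [-0.7, 0, 0.4], [0, 0, 0]],
    [0, [-0.5, 0, 0.3], [0, 0, 0]],
  ],
)

```text
time_s: 13.02
tool_pos: [0.542, -0.1233, 0.1573]
tool_rot: [-179.9, -0.3, 99.6]
force: [-1.4, 3.0, 1.0]
grip_width: 0.0005
```

```bash
python3 - <<'E'
from h import *
plan([((0,-9,131),5),((0,-26,113),5)])
E
```

```text
t 13.0167 box [1.000e-01 1.590e+01 1.573e+02] rot [-179.9   -0.3   99.6] F [-0.9  3.2  1. ] g 0.0005
10 0.53
[[0,[-0.5,0.0,0.52],[-0.1,-0.3,0.0]],[0,[-0.5,0.0,0.53],[0.0,0.0,0.0]],[0,[-0.5,0.0,0.52],[0.0,0.0,0.0]],[0,[-0.49,0.0,0.53],[0.0,0.0,0.0]],[0,[-0.5,-0.01,0.52],[0.0,0.0,0.0]],[0,[-0.34,0.0,0.36],[0.0,0.0,0.0]],[0,[-0.34,0.0,0.36],[0.0,0.0,0.0]],[0,[-0.34,0.0,0.36],[0.0,0.0,0.0]],[0,[-0.34,0.0,0.36],[0.0,0.0,0.0]],[0,[-0.34,0.0,0.37],[0.0,0.0,0.0]]]
```

servo_tool(
  plan=[
    [0, [-0.5, 0, 0.5], [0, -0.3, 0]],
    [0, [-0.5, 0, 0.5], [0, 0, 0]],
    [0, [-0.5, 0, 0.5], [0, 0, 0]],
    [0, [-0.5, 0, 0.5], [0, 0, 0]],
    [0, [-0.5, 0, 0.5], [0, 0, 0]],
    [0, [-0.4, 0, 0.4], [0, 0, 0]],
    [0, [-0.3, 0, 0.3], [0, 0, 0]],
    [0, [-0.2, 0, 0.2], [0, 0, 0]],
  ],
)

```text
time_s: 13.68
tool_pos: [0.5478, -0.1617, 0.119]
tool_rot: [-179.8, 0.1, 99.6]
force: [-0.5, 1.9, 2.3]
grip_width: 0.0006
```

```bash
python3 - <<'E'
from h import *
plan([((0,-35,104),6)])
E
```

```text
t 13.6833 box [ -0.5 -22.9 119. ] rot [-1.798e+02  1.000e-01  9.960e+01] F [-0.2  1.9  2.3] g 0.0006
6 0.25
[[0,[-0.2,0.01,0.25],[-0.2,0.1,-0.1]],[0,[-0.2,0.01,0.25],[0.0,0.0,0.0]],[0,[-0.2,0.01,0.25],[0.0,0.0,0.0]],[0,[-0.2,0.01,0.25],[0.0,0.0,0.0]],[0,[-0.2,0.01,0.25],[0.0,0.0,0.0]],[0,[-0.21,0.0,0.25],[0.0,0.0,0.0]]]
```

servo_tool(
  plan=[
    [0, [-0.3, 0, 0.2], [0, 0, 0]],
    [0, [-0.3, 0, 0.2], [0, 0, 0]],
    [0, [-0.3, 0, 0.3], [0, 0, 0]],
    [0, [-0.3, 0, 0.3], [0, 0, 0]],
    [0, [-0.3, 0, 0.3], [0, 0, 0]],
    [0, [-0.2, 0, 0.3], [0, 0, 0]],
    [0, [-0.2, 0, 0.2], [0, 0, 0]],
    [0, [0, 0, 0.2], [0, 0, 0]],
  ],
)

```text
time_s: 14.35
tool_pos: [0.5519, -0.1843, 0.0981]
tool_rot: [-179.9, 0.3, 99.6]
force: [-0.3, 1.6, 2.1]
grip_width: 0.0002
```

```bash
python3 - <<'E'
from h import *
st()
E
```

```text
t 14.35 box [ -0.3 -45.9  98.1] rot [-179.9    0.3   99.6] F [-0.   1.6  2.1] g 0.0002
```

Cover nearly level, so now the slow press to the stop.

servo_tool(
  plan=[
    [0, [0.2, 0, 0.2], [0, 0, 0]],
    [0, [0.1, 0, 0.2], [0, 0, 0]],
    [0, [0, 0, 0.2], [0, 0, 0]],
    [0, [0, 0, 0.2], [0, 0, 0]],
    [0, [0, 0, 0.2], [0, 0, 0]],
    [0, [0, 0, 0.2], [0, 0, 0]],
    [0, [0, 0, 0.2], [0, 0, 0]],
    [0, [0, 0, 0.2], [0, 0, 0]],
    [0, [0, 0, 0.2], [0, 0, 0]],
    [0, [0, 0, 0.2], [0, 0, 0]],
  ],
)

```text
time_s: 15.18
tool_pos: [0.552, -0.1842, 0.0873]
tool_rot: [180.0, 0.2, 99.5]
force: [-5.0, 2.1, 16.5]
grip_width: 0.0005
```

servo_tool(
  plan=[
    [0, [0, 0, 0.2], [0, 0, 0]],
    [0, [0, 0, 0.2], [0, 0, 0]],
  ],
)

```text
time_s: 15.35
tool_pos: [0.552, -0.1841, 0.0873]
tool_rot: [179.9, 0.0, 99.5]
force: [-5.8, 2.9, 17.0]
grip_width: 0.0005
```

servo_tool(
  plan=[
    [0, [0, 0, -0.3], [0, 0, 0]],
    [0, [0, 0, -0.5], [0, 0, 0]],
    [0, [0, 0, -1], [0, 0, 0]],
    [0, [-0.5, 0, -2], [0, 0, 0]],
    [0, [-2, 0, -3], [0, 0, 0]],
    [0, [-2.5, 0, -3], [0, 0, 0]],
    [0, [-2.5, 0, -3], [0, 0, 0]],
    [0, [-2, 0, -2], [0, 0, 0]],
    [0, [-1, 0, -1], [0, 0, 0]],
    [0, [0, 0, 0], [0, 0, 0]],
    [0, [0, 0, 0], [0, 0, 0]],
    [0, [0, 0, 0], [0, 0, 0]],
    [0, [0, 0, 0], [0, 0, 0]],
    [0, [0, 0, 0], [0, 0, 0]],
    [0, [0, 0, 0], [0, 0, 0]],
    [0, [0, 0, 0], [0, 0, 0]],
    [0, [0, 0, 0], [0, 0, 0]],
    [0, [0, 0, 0], [0, 0, 0]],
  ],
)

```text
time_s: 16.85
tool_pos: [0.5653, -0.2822, 0.2449]
tool_rot: [-179.2, -0.4, 100.1]
force: [-0.7, 0.1, -1.1]
grip_width: 0.0005
```

```bash
python3 - <<'E'
from h import *
st();a=cam('top','t3.png')['image'];b=cam('side','s3.png')['image']
a=cv2.resize(a[140:300,260:500],None,fx=2.5,fy=2.5,interpolation=cv2.INTER_CUBIC)
b=cv2.resize(b[150:400,180:510],(600,455))[:,:]
cv2.imwrite('pics/c3.png',cv2.resize(np.vstack([a,b]),None,fx=.7,fy=.7))
E
```

```text
t 16.85 box [  -3.5 -144.7  244.9] rot [-179.2   -0.4  100.1] F [-0.6  0.2 -1.1] g 0.0005
```

View pics/c3.png

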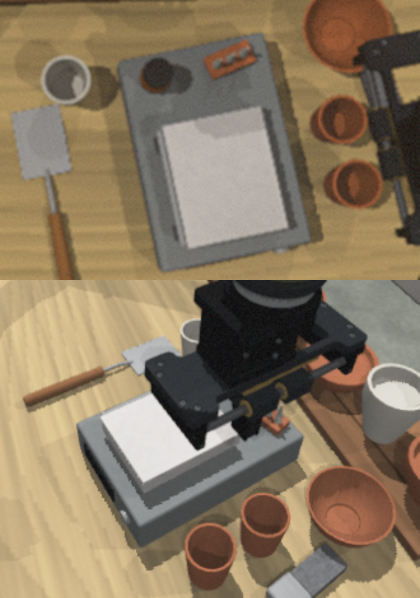

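The picture shows the cover shut and level 1.3 s after I let go, roughly at (163-285, 110-245) in the top crop. Everything around it is in place and the arm is clear.

```bash
python3 - <<'E'
from h import *
st(); print(env.sign_off())
E
```

```text
t 16.95 box [  -3.4 -144.9  245.1] rot [-179.2   -0.4  100.1] F [ 0.1 -0.5 -0.3] g 0.0005
the job is handed in; nothing more can be done
None
```

The job is done and handed in at about 17 s, well inside the 61 s limit. All steps were done in the order asked, with closed fingertips only.

- **Opening:** I pressed the cover near its free edge to its stop (fingertip at 87.5 mm, about 16 N). It popped open by itself.
- **Round key:** I pressed it fully down, from 82 to 76 mm, which is its whole 6 mm of travel. The square key was not touched. The force read 25–27 N against the stop, more than the 5 N needed but well under the limits.
- **Closing:** I pushed the cover over from behind with about 2–3 N, then pressed it to its stop (87.3 mm, about 17 N). Both cover presses went slightly over the suggested 6–15 N.
- **Last checks:** About 1.3 s after letting go, both pictures showed the cover shut and level, with the arm clear and reading almost no force. By eye, the cups, bowl, jar, cones and scraper had not moved. I could not make out the brush well enough to check it. No checks failed or disagreed.

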